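# Brace the square parts jar and unscrew its tight cap

## Robot

A 7-joint arm with a two-finger parallel gripper is mounted at the origin on the work surface. World frame = base frame: x ahead of the robot, y to its left, z up, the work surface at z = 0. Lengths are in m, angles in rad, forces in N, time in s.
With the tool pointing down it reaches from about 0.35 to 0.9 m from the base axis. Payload 19.9 kg.
Tool frame: the origin (TCP) lies midway between the tips of the shut fingers; the grasp point (between the pads) lies 19 mm behind it (bot.pinch_z is the distance from the TCP to the grasp point, in m); y points along the fingers, x is the direction in which the jaws open and shut, and the axes are right-handed (so a half turn about y gives the same grasp; the last joint's range is limited). The gripper opens to 94 mm and grips with 3 to 60 N. Pads are 16 mm wide; open, the fingers measure 119 mm over their backs; the gripper's body (75 mm by 177 mm) begins 78 mm behind the grasp point.
Start: joints at [-1.278, 0.417, -0.01, 1.614, 0.005, 1.111, -0.053], TCP at [0.205, 0.59, 0.205] pointing down, gripper open.
Joint ranges: [-2.81, 2.81], [-0.39, 2.02], [-1.27, 1.25], [0.06, 2.57], [-1.19, 4.33], [0.19, 2], [-2.82, 2.82]. Speed limits (rad/s): [1.89, 1.89, 2.39, 2.39, 3.01, 3.01, 3.01].

## Interface

Orientations are given as a unit quaternion [x, y, z, w].
In Python, from cell import bot gives the robot as it stands. The module is installed in compiled form; this text tells all that it offers.
- The arm moves only by the tool drive_tool, never from a script. Its argument "motion" is a list of rows, each a list of 7 numbers: the opening in per cent of the stroke, from 0 (shut) to 100 (fully open), then the shift along the world's x, y, z in units of 40 mm (1.0 is 40 mm), then the turn, a rotation vector about the world's x, y, z in units of 5 degrees (1.0 is 5 degrees). In form: [[claw, dx, dy, dz, ax, ay, az], ...]. A call has 1 to 12 rows; each row is the pose to reach, as a shift and turn from the pose commanded when the call began; what a row does not reach only later rows make up. A row lasts 1/12 s, in which the tool goes at most 41.7 mm and 7.16 degrees, less where a joint would pass 70% of its speed; a pose out of reach is approached as far as the arm can. A call with a gripper value outside its range is refused whole. The fingers move at their own pace and stop on an object; "grip_force" is the grip in N (left out, the last holds). Time passes only in rows, so rows that repeat a pose let the fingers close. It gives the time, the measured TCP pose, the force and the opening at its end, in the units of the state.
- bot.sense(): the state, without advancing time (a new reading comes with each control period).
- bot.read_camera(name): name is "scene" or "top" or "wrist"; returns a dict with "pixels" (420x560x3 uint8, red, green, blue), "intrinsics" (3x3 intrinsics, pixels), "extrinsics" (4x4, takes a point from world to camera coordinates); the wrist camera has in their place "tool_from_camera" (4x4, takes a point from camera to tool coordinates, whose origin is the TCP and whose axes are the tool frame's). Camera axes: x right, y down, z forward; pixel columns grow to the right and rows downward; lengths in m; the calibration is good to about 2 mm. The wrist camera is an equidistant fisheye: a pixel r from the principal point sees the ray r / f radians off the axis. A picture is of the moment at which its call begins: read the wrist's pose just before it. There is no depth.
- bot.sign_off(): hands the job in, once; it reports no verdict.
The state is a dict: "t": time; "joints": joint angles; "qvel": joint speeds; "joint_efforts": joint torques, N m; "tool_pos": TCP position; "ee_rot": TCP orientation; "wrist_force": force on the tool from outside, world axes, zero at the start; "torque": the same for the moment, N m; "gripper_width": opening from 0.0 (shut) to 1.0 (fully open).
Only numpy, scipy, OpenCV 4.12 (cv2) and the standard library are available. Lean on these libraries where they do the work, as an engineer would, in place of code of your own. Each camera call takes 0.05 s, during which the arm holds its last target.

## Task

The cap of the square parts jar is too tight to open with the jar standing loose: carry the jar, cap on and upright, to the bracing block and seat it fully down in the square socket. Then unscrew the cap anticlockwise until its lugs let go, lift it straight up, and finish still gripping it, level and at rest, over the jar with its lower edge about 2 cm above the jar's mouth, the jar staying seated in the block. Do not tip the jar over, and leave the other things on the cart where they are.

Things in the scene. Friction and masses are not known exactly. Their poses are not given: they have to be found in the camera images.
- jar_mid (a point): Loose clear jar with brass standoffs inside, standing upright with its cap on, about 0.4 kg in all. Square body 58 x 58 mm, 66 mm high with a flat top; round neck of 39 mm diameter up to the mouth, 94 mm above the underside; 103 mm high with the cap. The point is on its axis, 33 mm above its underside; x and y square to the flat sides, z up. It may be lifted by the cap.
- cap_mid (a point): Round ribbed dark steel cap on the jar, a separate part: outside diameter 60 mm, 27 mm high. The point is its centre, 13.5 mm above its lower edge; when on, it is 56.5 mm above jar_mid, and 10 mm of bare neck shows below the cap. z up; its x lies within 0.15 rad of the jar's x when tight. A firm grip (50 N) does no harm.
- cap: The same cap; origin at the centre of its lower edge. Turned anticlockwise (from above) relative to the jar, its three lugs let go after 40 to 50 degrees; at 80 to 90 it meets a stop, still free to lift; 65 to 70 is best. A sprung liner loads the lugs with 19 N: turning takes 0.1 to 0.4 N m and the cap pops up to 3 mm when free. Unbraced, the jar just turns along.
- jar: The same jar; origin at the centre of its underside.
- nest_floor (a point): Bracing block, grey plastic, fixed to the cart: 96 x 96 mm, 35 mm high, with a square socket in its middle 62 mm wide (2 mm clearance on each side of the jar), 28 mm deep, its mouth bevelled 4 mm. The point is the centre of the socket's floor, 7 mm above the cart top; x and y square to the socket's sides, z up. The jar may go in any of its four ways round.
- board: Bystander: green circuit board with two domed sensor eyes, 60 x 80 x 24 mm; origin under its centre.
- bumper: Bystander: black rubber bumper switch, about 50 x 56 x 16 mm; origin under its centre.
- standoffs: Bystander: bundle of five brass hex standoffs clipped together, 29 x 50 x 19 mm; origin under its centre.
- battery: Bystander: open blue plastic battery pack shell, 58 x 66 x 18 mm; origin under its centre.
- roundjar: Bystander: small round clear jar, 44 mm diameter, 60 mm high; origin under its centre.
- driver: Bystander: screwdriver with black handle, 160 mm long, lying on the cart.
Things that resemble listed ones, but are neither listed nor needed, are in the scene too. Of the things like the cap, leave any that is brown or red; of the rest the smaller one is meant.

How it is judged:
By the outcome, as a careful person would: the job done as asked, in the order asked, and still so for the second after the job is handed in, while the arm keeps its last pose, push and grip.
It also fails if it takes over 51 s, if anything falls off the work surface, if the arm or the gripper's body presses on something with over 40 N, if the wrist force passes 120 N, or if a joint passes its speed limit or range.

## Working session

There is one attempt and no reset: what is moved stays moved. The work goes in short steps, Python scripts to look and compute and a tool call to move; the robot and the scene stay as the last step left them, time stands still between calls to the robot, and variables do not carry over. Pictures are saved under pics/ and viewed, and the job is handed in when it is done.

Besides the shell and the picture viewer there is one more tool, called after "Request:" by a JSON object that holds its "fn" and its "kwargs". drive_tool: Moves the arm, as the interface text tells. Its arguments: {"type":"object","properties":{"motion":{"type":"array","items":{"type":"array","items":{"type":"number"}}},"grip_force":{"type":"number"}},"required":["motion"]}

```bash
mkdir -p pics; ls; python3 - <<'E'
from cell import bot
import cv2,numpy as np
print(bot.sense(), bot.pinch_z)
for n in ["scene","top","wrist"]:
    s=bot.sense()
    c=bot.read_camera(n)
    cv2.imwrite(f"pics/{n}0.png",c["pixels"][:,:,::-1])
    np.savez(f"pics/{n}0.npz",**{k:np.array(v) for k,v in c.items()},pos=s["tool_pos"],rot=s["ee_rot"])
    for k in c:
        if k!="pixels":print(k,np.round(c[k],4).tolist())
E
```

```text
pics
{'t': 0.0, 'joints': array([-1.27855159,  0.41795235, -0.01030636,  1.61416349,  0.00471068,
        1.11069157, -0.05301239]), 'qvel': array([ 5.42852669e-05, -8.29208226e-04,  4.25333995e-04, -1.42770268e-03,
        5.43202445e-04, -5.78101334e-04,  3.51343949e-05]), 'joint_efforts': array([ 1.68598507e-05, -8.51227355e+01,  6.37952853e-01, -4.26004386e+01,
       -4.89250710e-02,  1.84443360e-02,  6.03196213e-05]), 'tool_pos': array([0.20463149, 0.59015991, 0.20484326]), 'ee_rot': array([ 0.57637484,  0.40968418, -0.41032787, -0.57583154]), 'wrist_force': array([-0.36157987,  1.36414718, -0.06368023]), 'torque': array([ 0.01565896, -0.02350894, -0.05512761]), 'gripper_width': 1.0006785249077648} 0.0188
intrinsics [[477.0043, 0.0, 281.9023], [0.0, 477.0043, 206.0674], [0.0, 0.0, 1.0]]
extrinsics [[0.7401, 0.6725, -0.0002, -0.4544], [0.5054, -0.5563, -0.6596, -0.263], [-0.4437, 0.4881, -0.7516, 1.4399], [0.0, 0.0, 0.0, 1.0]]
intrinsics [[516.4294, 0.0, 275.1832], [0.0, 516.4294, 214.2812], [0.0, 0.0, 1.0]]
extrinsics [[0.0282, -0.9995, -0.0143, -0.0018], [-0.9959, -0.0268, -0.0866, 0.612], [0.0862, 0.0167, -0.9961, 1.3262], [0.0, 0.0, 0.0, 1.0]]
intrinsics [[325.1923, 0.0, 277.2742], [0.0, 325.1923, 205.7307], [0.0, 0.0, 1.0]]
tool_from_camera [[1.0, 0.0006, 0.0004, 0.0003], [-0.0002, -0.2594, 0.9658, -0.1793], [0.0007, -0.9658, -0.2594, 0.0743], [0.0, 0.0, 0.0, 1.0]]
```

View pics/scene0.png

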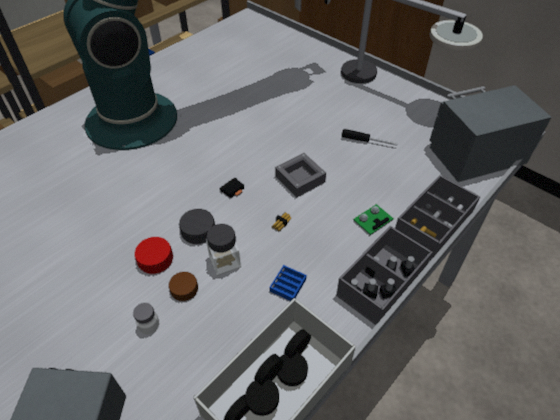

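View pics/top0.png

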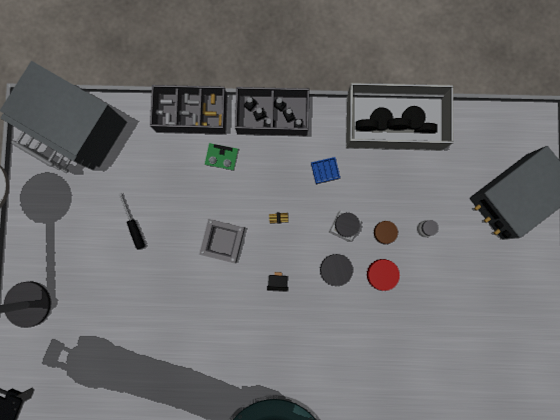

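View pics/wrist0.png

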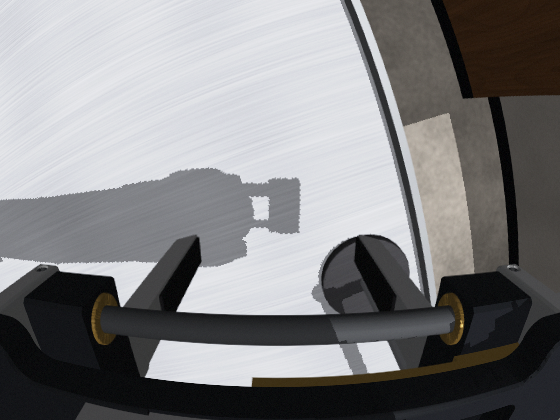

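```bash
cat > h.py <<'E'
import numpy as np,cv2
from scipy.spatial.transform import Rotation as R
def load(f):return dict(np.load(f))
def ray(c,uv):
    """origin, dirs in world for pixel(s)"""
    uv=np.atleast_2d(np.asarray(uv,float));K=c["intrinsics"]
    a=(uv-[K[0,2],K[1,2]])/[K[0,0],K[1,1]]
    if "extrinsics" in c:
        d=np.c_[a,np.ones(len(a))];E=c["extrinsics"];return -E[:3,:3].T@E[:3,3],d@E[:3,:3]
    th=np.linalg.norm(a,axis=1,keepdims=True);d=np.c_[np.sin(th)*a/np.maximum(th,1e-9),np.cos(th)]
    T=c["tool_from_camera"];W=R.from_quat(c["rot"]).as_matrix()
    return W@T[:3,3]+c["pos"],d@T[:3,:3].T@W.T
def plane(c,uv,z):
    o,d=ray(c,uv);return (o+d*((z-o[2])/d[:,2])[:,None])[:,:2]
def proj(c,P):
    P=np.atleast_2d(np.asarray(P,float));K=c["intrinsics"]
    if "extrinsics" in c:
        E=c["extrinsics"];q=P@E[:3,:3].T+E[:3,3];return q[:,:2]/q[:,2:]*K[0,0]+K[:2,2]
    T=c["tool_from_camera"];W=R.from_quat(c["rot"]).as_matrix()
    q=((P-c["pos"])@W-T[:3,3])@T[:3,:3]
    r=np.linalg.norm(q[:,:2],axis=1,keepdims=True);th=np.arctan2(r,q[:,2:])
    return q[:,:2]/np.maximum(r,1e-9)*th*K[0,0]+K[:2,2]
def snap(bot,n,name):
    s=bot.sense();c=bot.read_camera(n);cv2.imwrite(f"pics/{name}.png",c["pixels"][:,:,::-1])
    np.savez(f"pics/{name}.npz",**{k:np.array(v) for k,v in c.items()},pos=s["tool_pos"],rot=s["ee_rot"])
def crop(f,x0,y0,x1,y1,s,out):
    i=cv2.imread(f)[y0:y1,x0:x1];cv2.imwrite(out,cv2.resize(i,None,fx=s,fy=s,interpolation=cv2.INTER_CUBIC))
E
python3 - <<'E'
from h import *
c=load("pics/top0.npz");print(R.from_quat(c["rot"]).as_matrix().round(3))
for n,uv,z in [("cap",(346.5,225),.103),("block",(224,241),.035)]:print(n,plane(c,uv,z))
a=cv2.imread("pics/top0.png");b=cv2.imread("pics/scene0.png")
t=[a[185:295,290:410],a[205:275,185:260],b[200:290,170:260],b[140:205,260:340]]
t=[cv2.resize(i,(390,290),interpolation=cv2.INTER_CUBIC) for i in t]
cv2.imwrite("pics/z0.png",np.vstack([np.hstack(t[:2]),np.hstack(t[2:])]))
E
```

```text
[[ 0.328 -0.    -0.945]
 [ 0.945 -0.001  0.328]
 [-0.001 -1.    -0.   ]]
cap [[ 0.58346814 -0.16247967]]
block [[0.53794814 0.14572713]]
```

View pics/z0.png

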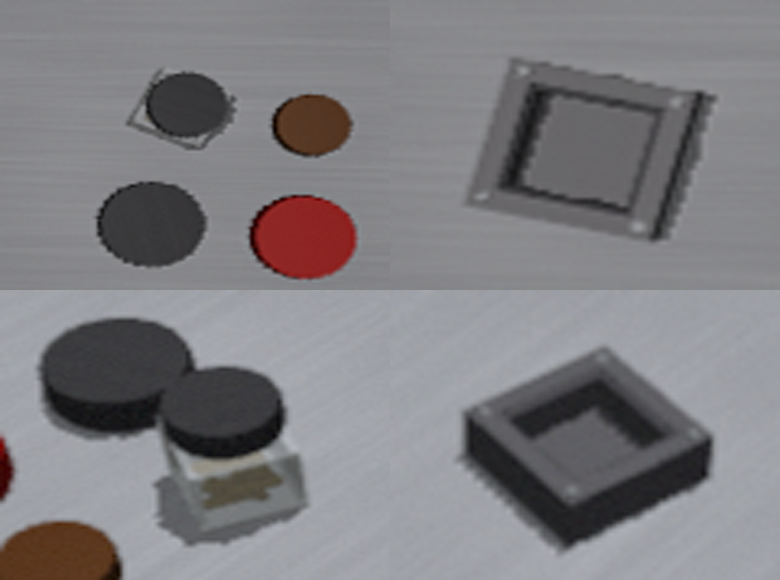

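Request:
{"fn": "drive_tool", "kwargs": {"motion": [[100,0.5,-0.9,0.1,0,0,-1],[100,1.2,-2.2,0.2,0,0,-2.2],[100,1.8,-3.5,0.3,0,0,-3.4],[100,2.3,-4.4,0.4,0,0,-4.6],[100,2.7,-5.3,0.4,0,0,-5.8],[100,3.2,-6.2,0.4,0,0,-7],[100,3.6,-7.1,0.4,0,0,-8.2],[100,4.1,-8,0.4,0,0,-9.4],[100,4.5,-8.9,0.4,0,0,-10.6],[100,5,-9.8,0.4,0,0,-11.8],[100,5.4,-10.7,0.4,0,0,-13],[100,5.8,-11.6,0.4,0,0,-14]]}}

```text
t: 1.15
tool_pos: [0.4289, 0.1425, 0.2216]
ee_rot: [-0.707, -0.004, 0.003, 0.707]
wrist_force: [1.2, 1.3, 0.3]
gripper_width: 1.003
```

```bash
python3 - <<'E'
from h import *
from cell import bot
snap(bot,"wrist","w1");print(bot.sense()["tool_pos"],bot.sense()["joints"])
E
```

```text
[0.43167324 0.13559727 0.2218148 ] [-0.80465665  0.08493349  0.45819869  2.01685583 -0.0418711   1.0480227
 -0.33069698]
```

View pics/w1.png

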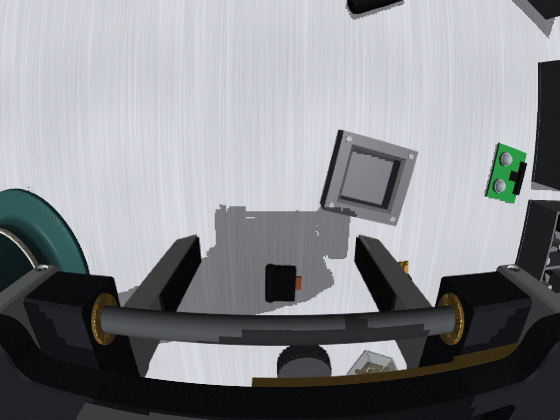

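```bash
python3 - <<'E'
from h import *
crop("pics/w1.png",310,115,430,235,5,"pics/w1z.png")
c=load("pics/w1.npz");g=cv2.cvtColor(c["pixels"],cv2.COLOR_RGB2GRAY)
print(g[180,310:430:3].tolist())
E
```

```text
[213, 210, 214, 207, 210, 133, 32, 110, 133, 134, 134, 84, 132, 131, 130, 130, 130, 130, 130, 131, 128, 129, 128, 129, 127, 127, 74, 29, 30, 93, 113, 124, 123, 132, 206, 210, 212, 212, 217, 206]
```

View pics/w1z.png

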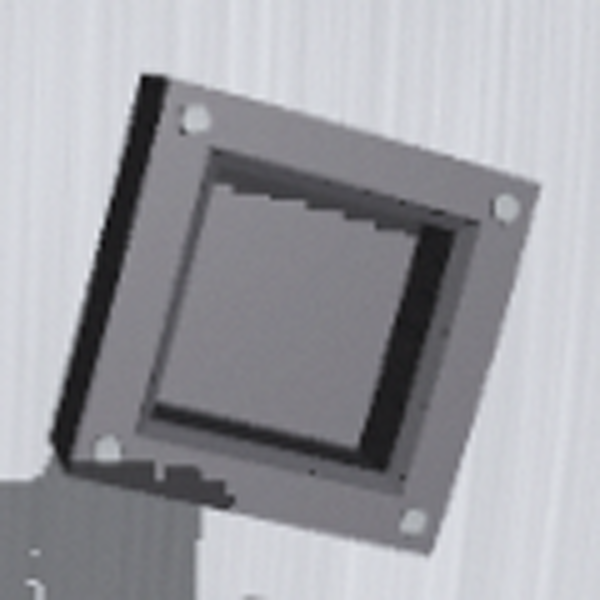

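```bash
python3 - <<'E'
from h import *
w=load("pics/w1.npz");t=load("pics/top0.npz")
def rep(n,c,p,z):
    P=plane(c,p,z);print(n,P.mean(0).round(4),[round(float(np.linalg.norm(P[i]-P[i-1])),4) for i in range(4)],
     [round(float(np.degrees(np.arctan2(*(P[i]-P[i-1])[::-1]))%90),1) for i in range(4)])
o=np.array([310,115])
f=lambda L:np.array(L)/5+o-.4
rep("outer",w,f([(165,78),(541,186),(432,555),(72,468)]),.035)
rep("bevel",w,f([(212,150),(480,220),(407,495),(137,435)]),.035)
rep("top",t,[(209,219.6),(244.6,228),(237,263),(200,254.5)],.035)
# cap in top: colour mask near
g=cv2.cvtColor(t["pixels"],cv2.COLOR_RGB2GRAY)
m=np.zeros_like(g);m[205:245,325:370]=(g[205:245,325:370]<75)
cs,_=cv2.findContours(m,cv2.RETR_EXTERNAL,cv2.CHAIN_APPROX_NONE);k=max(cs,key=cv2.contourArea)
e=cv2.fitEllipse(k);print(e,plane(t,e[0],.1))
E
```

```text
outer [0.5412 0.1525] [0.0933, 0.097, 0.0948, 0.0953] [78.9, 77.8, 77.9, 76.9]
bevel [0.5418 0.1522] [0.0689, 0.0689, 0.0693, 0.0706] [77.9, 78.7, 79.4, 78.3]
top [0.5373 0.1492] [0.0934, 0.0955, 0.0926, 0.0986] [77.8, 78.3, 79.6, 78.8]
((346.9947814941406, 224.5838623046875), (23.51002311706543, 24.649580001831055), 93.90354919433594) [[ 0.58473832 -0.16404662]]
```

Request:
{"fn": "drive_tool", "kwargs": {"motion": [[100,0.5,-0.9,0,0,0,-1],[100,0.9,-1.8,0,0,0,-2],[100,1.3,-2.7,0,0,0,-3],[100,1.8,-3.6,0,0,0,-4],[100,2.3,-4.5,0,0,0,-5],[100,2.7,-5.4,0,0,0,-6],[100,3.1,-6.2,0,0,0,-7],[100,3.4,-6.8,0,0,0,-7.5],[100,3.6,-7.1,0,0,0,-7.5],[100,3.65,-7.2,0,0,0,-7.5],[100,3.65,-7.2,0,0,0,-7.5],[100,3.65,-7.2,0,0,0,-7.5]]}}

```text
t: 2.2
tool_pos: [0.5742, -0.1427, 0.2212]
ee_rot: [-0.671, 0.222, -0.222, 0.671]
wrist_force: [-0.3, 0.8, -0.3]
gripper_width: 1.0
```

```bash
python3 - <<'E'
from h import *
from cell import bot
import numpy as np
for i in range(3): bot.read_camera("wrist")
snap(bot,"wrist","w2");s=bot.sense();print(s["tool_pos"],s["joints"],abs(s["qvel"]).max(),R.from_quat(s["ee_rot"]).as_matrix().round(3))
E
```

```text
[ 0.57444807 -0.14234332  0.22159788] [-0.34203473  0.41092819  0.69983136  1.70020114 -0.2883987   1.13601697
 -0.19808047] 0.005134257774718183 [[ 0.803  0.     0.595]
 [-0.595  0.001  0.803]
 [-0.    -1.     0.001]]
```

View pics/w2.png

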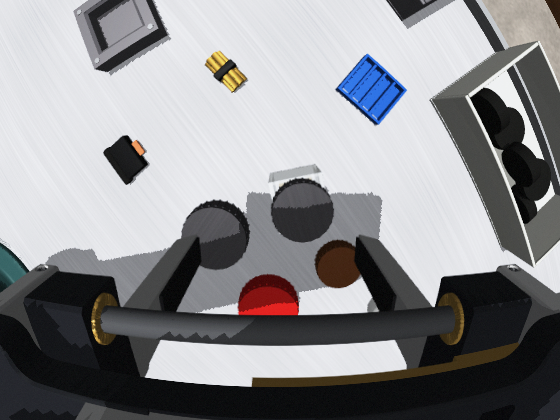

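```bash
python3 - <<'E'
from h import *
crop("pics/w2.png",250,150,360,250,7,"pics/w2z.png")
w=load("pics/w2.npz")
print(proj(w,[[.5847,-.164,.103],[.5847,-.164,0]]))
E
```

```text
[[298.53548914 213.23047035]
 [293.41931476 190.28743017]]
```

View pics/w2z.png

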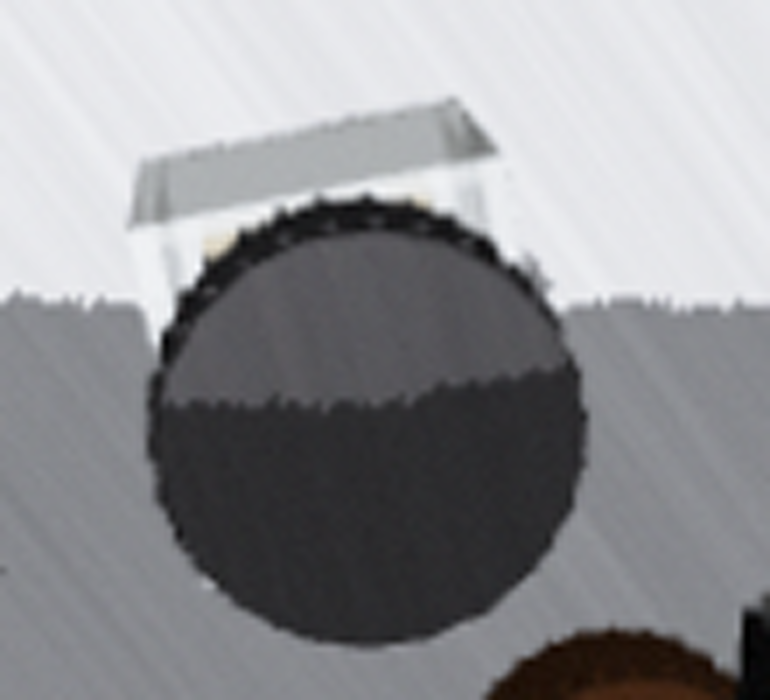

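```bash
python3 - <<'E'
from h import *
w=load("pics/w2.npz");t=load("pics/top0.npz")
f=lambda L:np.array(L)/7+[250,150]-.43
rim=plane(w,f([(165,400),(370,232),(575,370),(585,440),(560,530),(370,645),(200,575),(155,480)]),.103)
A=np.c_[2*rim,np.ones(len(rim))];x=np.linalg.lstsq(A,(rim**2).sum(1),rcond=None)[0];print("cap",x[:2],"r",np.sqrt(x[2]+x[0]**2+x[1]**2))
for n,p,z in [("shoulder",[(130,228),(497,155)],.066),("base",[(142,160),(457,100)],0)]:
    P=plane(w,f(p),z);d=P[1]-P[0];L=np.linalg.norm(d);print(n,P.mean(0),L,np.degrees(np.arctan2(d[1],d[0])))
    nn=np.array([d[1],-d[0]])/L; print("centre",P.mean(0)+nn*.029, P.mean(0)-nn*.029)
E
```

```text
cap [ 0.58786085 -0.16627186] r 0.02955544397653389
shoulder [ 0.59980385 -0.13943216] 0.05603716321106422 -24.874685974818473
centre [ 0.58760543 -0.16574183] [ 0.61200226 -0.11312249]
base [ 0.60025404 -0.14028892] 0.057136030661023705 -25.3598919265368
centre [ 0.58783326 -0.16649435] [ 0.61267482 -0.1140835 ]
```

Request:
{"fn": "drive_tool", "kwargs": {"motion": [[100,0.15,-0.3,0,0,0,0],[100,0.32,-0.58,-0.5,0,0,0],[100,0.32,-0.58,-1.2,0,0,0],[100,0.32,-0.58,-1.8,0,0,0],[100,0.32,-0.58,-2.2,0,0,0],[100,0.32,-0.58,-2.3,0,0,0],[100,0.32,-0.58,-2.3,0,0,0],[100,0.32,-0.58,-2.3,0,0,0]]}}

```text
t: 3.07
tool_pos: [0.5878, -0.1665, 0.1305]
ee_rot: [-0.671, 0.222, -0.222, 0.671]
wrist_force: [-0.1, 1.3, 0.3]
gripper_width: 0.998
```

```bash
python3 - <<'E'
from h import *
from cell import bot
snap(bot,"wrist","w3");s=bot.sense();print(s["tool_pos"],abs(s["qvel"]).max())
crop("pics/w3.png",120,180,440,360,2.4,"pics/w3z.png")
w=load("pics/w3.npz");P=w["pos"];print(proj(w,[P,[.5878,-.1663,.103]]))
E
```

```text
[ 0.5879881  -0.16665027  0.13077356] 0.0035113316502878695
[[275.63913061 250.71391389]
 [275.62660369 234.65139104]]
```

View pics/w3.png

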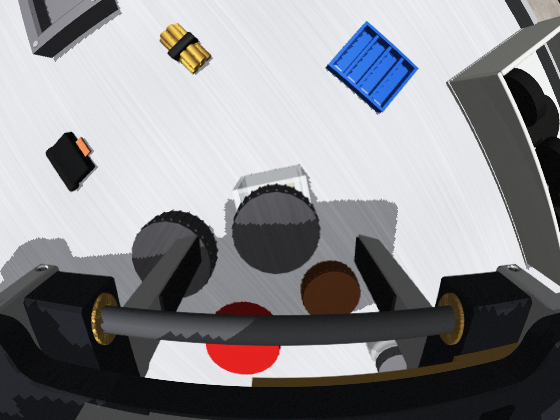

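View pics/w3z.png

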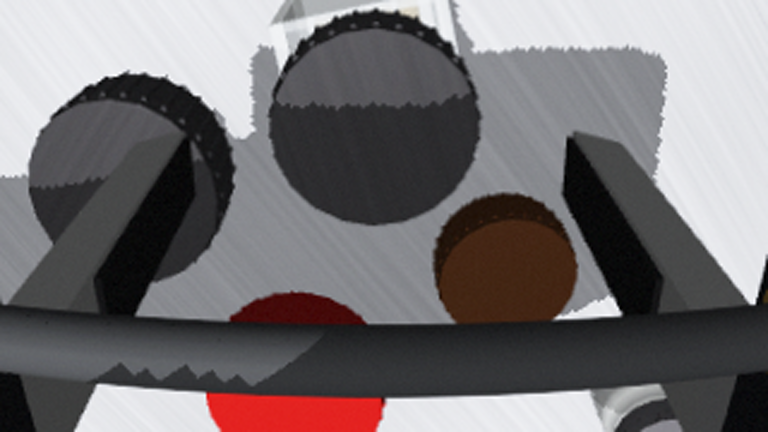

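Request:
{"fn": "drive_tool", "kwargs": {"motion": [[100,0,0,-0.4,0,0,0],[100,0,0,-0.9,0,0,0],[100,0,0,-1.3,0,0,0],[100,0,0,-1.44,0,0,0],[100,0,0,-1.44,0,0,0],[100,0,0,-1.44,0,0,0],[0,0,0,-1.44,0,0,0],[0,0,0,-1.44,0,0,0],[0,0,0,-1.44,0,0,0],[0,0,0,-1.44,0,0,0],[0,0,0,-1.44,0,0,0],[0,0,0,-1.44,0,0,0]], "grip_force": 50}}

```text
t: 4.12
tool_pos: [0.5873, -0.1666, 0.072]
ee_rot: [-0.671, 0.222, -0.222, 0.671]
wrist_force: [-1.9, 1.0, 3.2]
gripper_width: 0.639
```

```bash
python3 - <<'E'
from h import *
from cell import bot
snap(bot,"wrist","w4");s=bot.sense();print(s["tool_pos"],abs(s["qvel"]).max(),s["gripper_width"]*94,s["wrist_force"],s["torque"])
snap(bot,"scene","s4");crop("pics/s4.png",120,150,320,300,4,"pics/s4z.png")
E
```

```text
[ 0.58734256 -0.16657319  0.07196046] 0.0014640874651563834 60.219366350776035 [-1.39405255  1.3868115   2.63987899] [0.22022406 0.3954562  0.02615761]
```

View pics/w4.png

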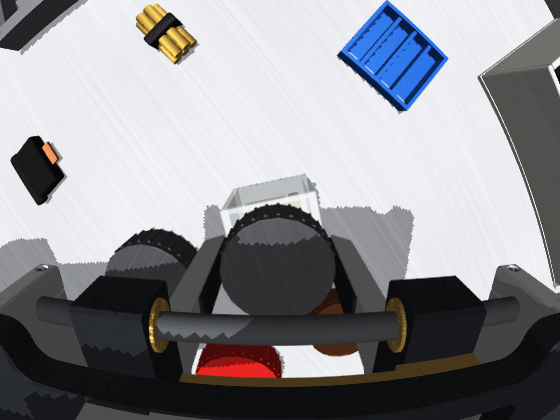

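View pics/s4z.png

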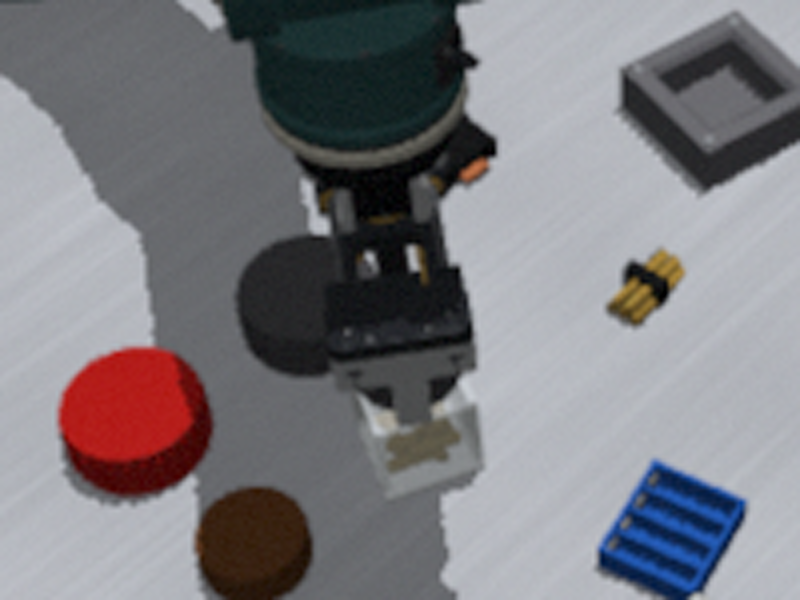

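Request:
{"fn": "drive_tool", "kwargs": {"motion": [[0,0,0,0.2,0,0,0],[0,0,0,0.6,0,0,0],[0,0,0,1.2,0,0,0],[0,-0.1,0.2,1.7,0,0,0.2],[0,-0.3,0.6,2,0,0,0.5],[0,-0.5,1.1,2,0,0,0.8],[0,-0.8,1.7,2,0,0,1.1],[0,-1.1,2.3,2,0,0,1.4],[0,-1.4,2.9,2,0,0,1.7],[0,-1.7,3.5,2,0,0,2],[0,-2,4.1,2,0,0,2.3],[0,-2.3,4.7,2,0,0,2.6]]}}

```text
t: 5.22
tool_pos: [0.4946, 0.0222, 0.1522]
ee_rot: [-0.692, 0.144, -0.144, 0.692]
wrist_force: [0.8, 0.5, -2.4]
gripper_width: 0.639
```

Request:
{"fn": "drive_tool", "kwargs": {"motion": [[0,-0.1,0.3,0,0,0,0.04],[0,-0.13,0.6,0,0,0,0.04],[0,-0.13,0.6,0,0,0,0.04],[0,-0.13,0.6,0,0,0,0.04],[0,-0.13,0.6,0,0,0,0.04]]}}

```text
t: 5.63
tool_pos: [0.4903, 0.0445, 0.152]
ee_rot: [0.692, -0.144, 0.144, -0.692]
wrist_force: [0.6, -0.6, -2.4]
gripper_width: 0.638
```

```bash
python3 - <<'E'
from h import *
from cell import bot
snap(bot,"wrist","w5");s=bot.sense();print(s["tool_pos"],abs(s["qvel"]).max(),s["joints"],s["wrist_force"],R.from_quat(s["ee_rot"]).as_matrix().round(4))
E
```

```text
[0.49027125 0.04432004 0.15191628] 0.003969141903528221 [-0.6769138   0.28254638  0.61240945  2.00753269 -0.2038227   0.91105089
 -0.36744145] [-0.06566593 -0.56231166 -3.24996059] [[ 9.171e-01 -0.000e+00  3.987e-01]
 [-3.987e-01 -3.000e-04  9.171e-01]
 [ 1.000e-04 -1.000e+00 -3.000e-04]]
```

View pics/w5.png

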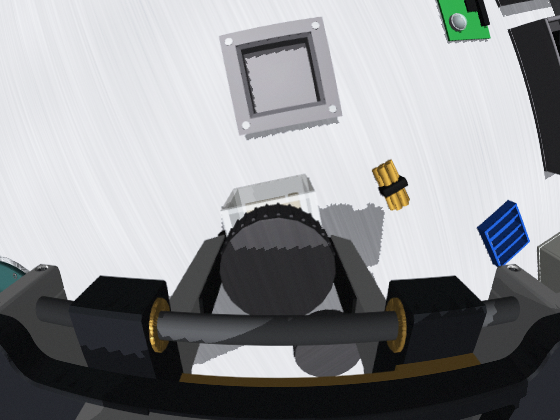

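```bash
python3 - <<'E'
from h import *
a=cv2.imread("pics/w5.png")
t=[cv2.resize(a[10:145,212:347],(600,600),interpolation=cv2.INTER_CUBIC)]
cv2.imwrite("pics/w5b.png",t[0]);crop("pics/w5.png",210,165,330,240,6.5,"pics/w5j.png")
E
```

```text
(no output)
```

View pics/w5b.png

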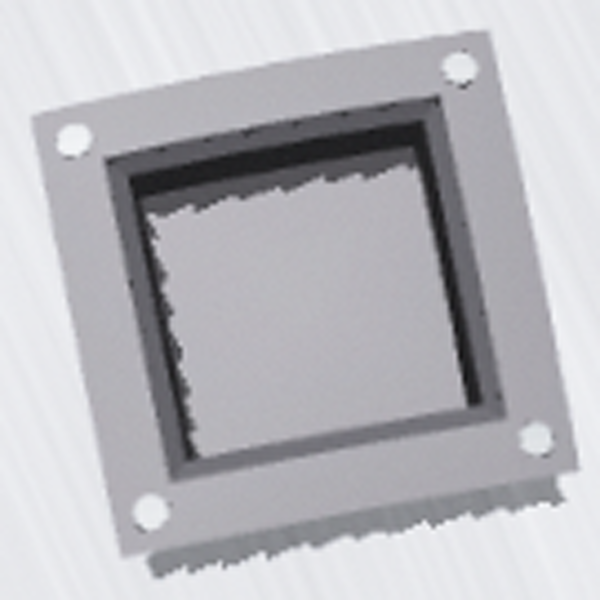

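View pics/w5j.png

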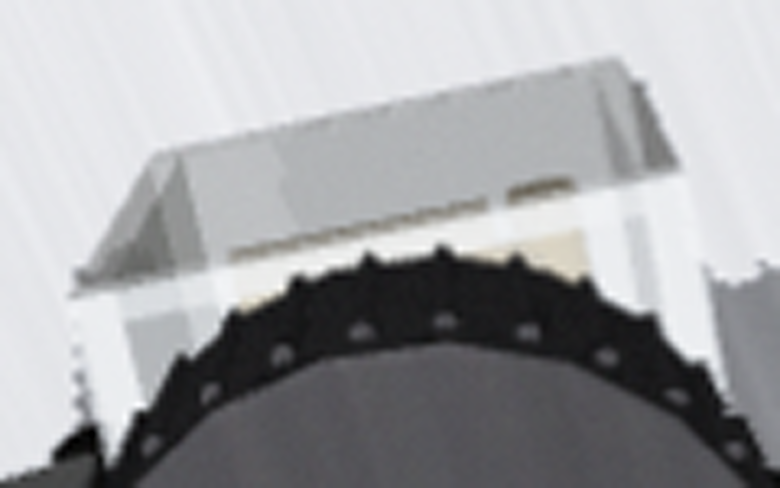

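```bash
python3 - <<'E'
from h import *
w=load("pics/w5.npz")
def rep(n,p,z):
    P=plane(w,p,z);print(n,P.mean(0).round(4),[round(float(np.linalg.norm(P[i]-P[i-1])),4) for i in range(4)],
     [round(float((np.degrees(np.arctan2(*(P[i]-P[i-1])[::-1]))+45)%90-45),2) for i in range(4)])
f=lambda L:(np.array(L)+.5)/4.4444+[212,10]-.5
rep("outer",f([(33,115),(492,30),(580,470),(122,556)]),.035)
rep("bevel",f([(107,158),(438,97),(507,415),(172,480)]),.035)
f=lambda L:(np.array(L)+.5)/6.5+[210,165]-.5
for n,p,z in [("shoulder",[(75,295),(682,170)],.146),("base",[(155,152),(622,60)],0.08)]:
    P=plane(w,f(p),z);d=P[1]-P[0];L=np.linalg.norm(d);print(n,P.mean(0),L,np.degrees(np.arctan2(d[1],d[0])))
    nn=np.array([d[1],-d[0]])/L; print("centre",P.mean(0)+nn*.029)
E
```

```text
outer [0.5415 0.152 ] [0.0954, 0.0959, 0.0953, 0.0956] [-12.38, -12.34, -12.55, -12.31]
bevel [0.5413 0.1522] [0.0692, 0.0686, 0.0686, 0.0695] [-12.39, -12.43, -11.65, -11.94]
shoulder [0.49749268 0.07316503] 0.05661395860088887 -11.485934472317417
centre [0.49171798 0.04474579]
base [0.49670632 0.07272273] 0.057880618148240866 -12.17041949406971
centre [0.49059254 0.04437451]
```

Request:
{"fn": "drive_tool", "kwargs": {"motion": [[0,0.15,0.35,0,0,0,-0.08],[0,0.4,0.85,0,0,0,-0.08],[0,0.65,1.4,0,0,0,-0.08],[0,0.9,1.9,0,0,0,-0.08],[0,1.12,2.35,0,0,0,-0.08],[0,1.23,2.6,0,0,0,-0.08],[0,1.27,2.69,-0.1,0,0,-0.08],[0,1.27,2.69,-0.4,0,0,-0.08],[0,1.27,2.69,-0.7,0,0,-0.08],[0,1.27,2.69,-0.85,0,0,-0.08],[0,1.27,2.69,-0.9,0,0,-0.08],[0,1.27,2.69,-0.9,0,0,-0.08]]}}

```text
t: 6.68
tool_pos: [0.5405, 0.152, 0.115]
ee_rot: [0.692, -0.147, 0.146, -0.691]
wrist_force: [0.4, -1.2, -3.2]
gripper_width: 0.637
```

```bash
python3 - <<'E'
from h import *
from cell import bot
snap(bot,"wrist","w6");s=bot.sense();print(s["t"],s["tool_pos"],abs(s["qvel"]).max(),s["wrist_force"],s["gripper_width"])
crop("pics/w6.png",180,140,380,260,4,"pics/w6z.png")
snap(bot,"scene","s6");crop("pics/s6.png",220,110,370,220,5.2,"pics/s6z.png")
E
```

```text
6.7333 [0.54083197 0.15226938 0.11569654] 0.012405426887834092 [ 0.20974213 -0.23194478 -3.12395984] 0.6418899435979787
```

View pics/w6z.png

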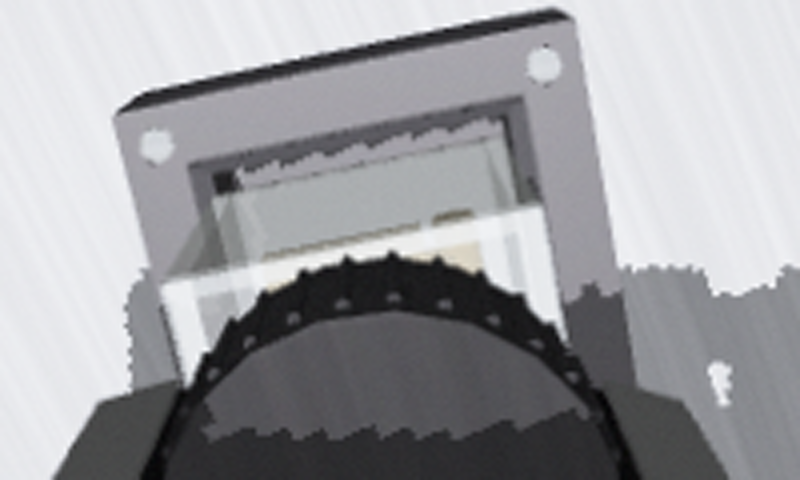

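View pics/s6z.png

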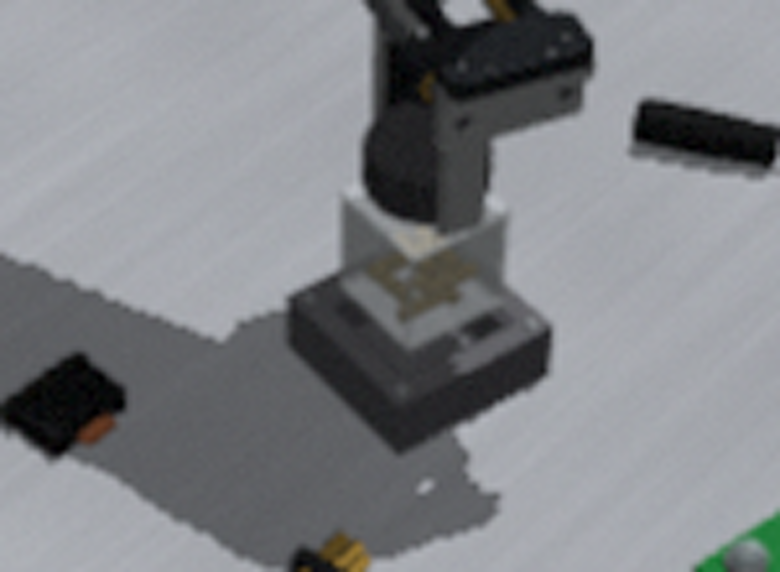

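```bash
python3 - <<'E'
from h import *
w=load("pics/w6.npz")
f=lambda L:(np.array(L)+.5)/4+[180,140]-.5
for n,p,z,h in [("shoulder",[(165,282),(540,208)],.1097,.029),("base",[(212,197),(495,140)],0.0437,.029),("bevel",[(190,165),(525,97)],.035,.035),("outer",[(117,117),(576,20)],.035,.048)]:
    P=plane(w,f(p),z);d=P[1]-P[0];L=np.linalg.norm(d)
    nn=np.array([d[1],-d[0]])/L; print(n,L.round(4),np.degrees(np.arctan2(d[1],d[0])).round(2),"centre",P.mean(0)+nn*h)
E
```

```text
shoulder 0.0566 -12.36 centre [0.54158672 0.15218935]
base 0.0569 -12.33 centre [0.5395975  0.15175525]
bevel 0.0694 -12.31 centre [0.54127395 0.15126394]
outer 0.0949 -12.0 centre [0.54176561 0.15131503]
```

Request:
{"fn": "drive_tool", "kwargs": {"motion": [[0,0.01,0,-0.1,0,0,0],[0,0.01,0,-0.22,0,0,0],[0,0.01,0,-0.34,0,0,0],[0,0.01,0,-0.46,0,0,0],[0,0.01,0,-0.58,0,0,0],[0,0.01,0,-0.7,0,0,0],[0,0.01,0,-0.8,0,0,0],[0,0.01,0,-0.86,0,0,0],[0,0.01,0,-0.86,0,0,0]]}}

```text
t: 7.53
tool_pos: [0.5411, 0.1528, 0.0808]
ee_rot: [0.692, -0.146, 0.146, -0.692]
wrist_force: [-0.9, 0.1, -3.0]
gripper_width: 0.633
```

```bash
python3 - <<'E'
from cell import bot
s=bot.sense();print(s["t"],s["tool_pos"],abs(s["qvel"]).max(),s["wrist_force"],s["torque"],s["gripper_width"])
E
```

```text
7.5333 [0.54111562 0.15283172 0.08083964] 0.01040520540611833 [-0.90389058  0.14661774 -2.95197918] [-0.07744388  0.11001853  0.06153627] 0.6332574009060008
```

Request:
{"fn": "drive_tool", "kwargs": {"motion": [[0,0,0,-0.04,0,0,0],[0,0,0,-0.08,0,0,0],[0,0,0,-0.08,0,0,0],[0,0,0,-0.08,0,0,0]]}}

```text
t: 7.87
tool_pos: [0.5417, 0.1531, 0.0789]
ee_rot: [-0.692, 0.146, -0.146, 0.692]
wrist_force: [-3.7, -0.7, 7.0]
gripper_width: 0.637
```

```bash
python3 - <<'E'
from h import *
from cell import bot
s=bot.sense();print(s["t"],s["tool_pos"],abs(s["qvel"]).max(),s["wrist_force"],s["torque"],s["gripper_width"])
snap(bot,"wrist","w7");crop("pics/w7.png",180,140,380,260,4,"pics/w7z.png")
snap(bot,"scene","s7");crop("pics/s7.png",220,110,370,220,5.2,"pics/s7z.png")
E
```

```text
7.8667 [0.5417039  0.15306646 0.07888915] 0.0017667931249016706 [-3.68353743 -0.72455093  6.98210552] [-0.18296775  0.85121743 -0.00307462] 0.6365761478723856
```

View pics/w7z.png

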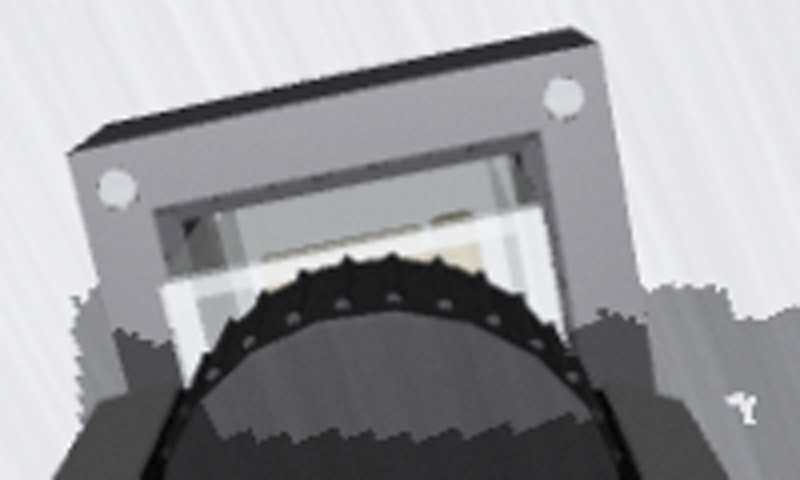

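View pics/s7z.png

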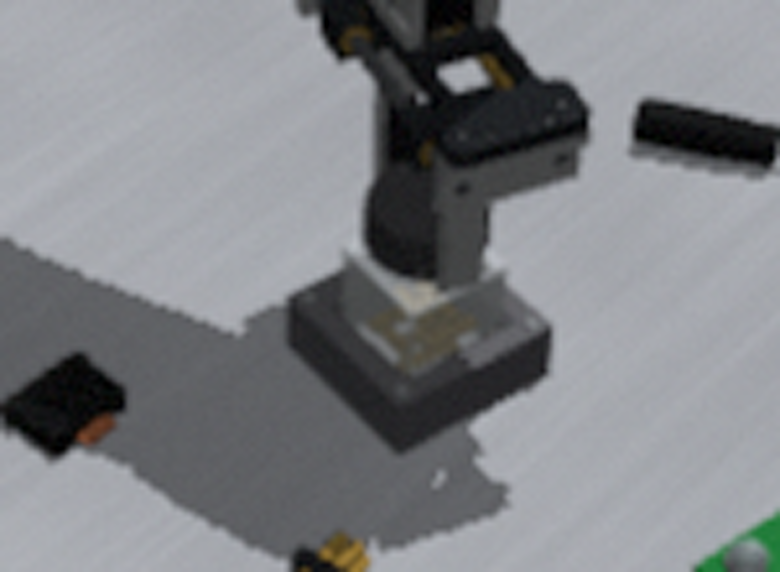

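Request:
{"fn": "drive_tool", "kwargs": {"motion": [[0,0,0,0,0,0,0.3],[0,0,0,0,0,0,0.8],[0,0,0,0,0,0,1.4],[0,0,0,0,0,0,2],[0,0,0,0,0,0,2.6],[0,0,0,0,0,0,3.2],[0,0,0,0,0,0,3.8],[0,0,0,0,0,0,4.4],[0,0,0,0,0,0,5],[0,0,0,0,0,0,5.6],[0,0,0,0,0,0,6.2],[0,0,0,0,0,0,6.8]], "grip_force": 50}}

```text
t: 8.97
tool_pos: [0.5419, 0.1529, 0.0789]
ee_rot: [-0.704, -0.064, 0.063, 0.704]
wrist_force: [-1.8, -0.4, 5.1]
gripper_width: 0.633
```

```bash
python3 - <<'E'
from h import *
from cell import bot
s=bot.sense();print(s["t"],s["tool_pos"],s["joints"],s["wrist_force"],s["torque"],s["gripper_width"])
snap(bot,"wrist","w8");crop("pics/w8.png",180,120,380,260,4,"pics/w8z.png")
E
```

```text
8.9667 [0.54190239 0.15292853 0.07890033] [-0.61724848  0.48447004  0.36447028  1.88591243 -0.23133493  0.81093039
  0.04861565] [-1.8060019  -0.39224426  5.09005932] [-0.16755132  0.34466743 -0.30639228] 0.6332004401073732
```

View pics/w8z.png

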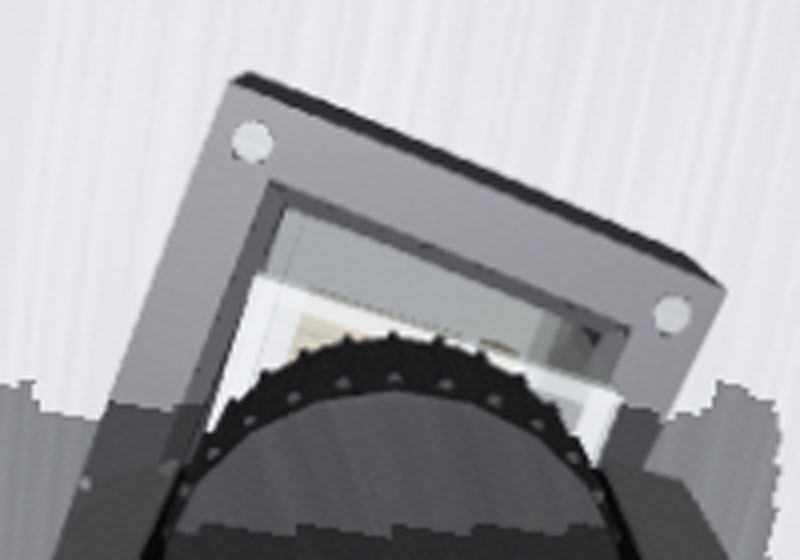

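Request:
{"fn": "drive_tool", "kwargs": {"motion": [[0,0,0,0,0,0,0.6],[0,0,0,0,0,0,1.3],[0,0,0,0,0,0,2],[0,0,0,0,0,0,2.7],[0,0,0,0,0,0,3.4],[0,0,0,0,0,0,4.1],[0,0,0,0,0,0,4.8],[0,0,0,0,0,0,5.5],[0,0,0,0,0,0,6.2],[0,0,0,0,0,0,6.9],[0,0,0,0,0,0,7.6],[0,0,0,0,0,0,7.6]]}}

```text
t: 10.02
tool_pos: [0.542, 0.1531, 0.0795]
ee_rot: [-0.645, -0.29, 0.289, 0.645]
wrist_force: [-4.9, -1.0, 16.9]
gripper_width: 0.634
```

```bash
python3 - <<'E'
from h import *
from cell import bot
for i in range(3):bot.read_camera("wrist")
s=bot.sense();print(s["t"],s["tool_pos"],s["joints"],s["wrist_force"],s["torque"],s["gripper_width"]);M=R.from_quat(s["ee_rot"]).as_matrix();print("yaw",np.degrees(np.arctan2(M[1,0],M[0,0])))
snap(bot,"wrist","w9");crop("pics/w9.png",180,120,380,260,4,"pics/w9z.png")
snap(bot,"scene","s9");crop("pics/s9.png",220,110,370,220,5.2,"pics/s9z.png")
for f in ("w7","w5"):
    M=R.from_quat(load(f"pics/{f}.npz")["rot"]).as_matrix();print(f,np.degrees(np.arctan2(M[1,0],M[0,0])))
E
```

```text
10.1667 [0.54202814 0.15314687 0.07945476] [-0.49487152  0.46750579  0.20775934  1.88129564 -0.12992984  0.80406926
  0.62092724] [-5.48458519 -1.11386946 16.81115945] [-0.18222092  1.18618778  0.07143021] 0.6355069202382386
yaw 48.102076123219156
w7 -23.825682322516744
w5 -23.470997269464707
```

View pics/w9z.png

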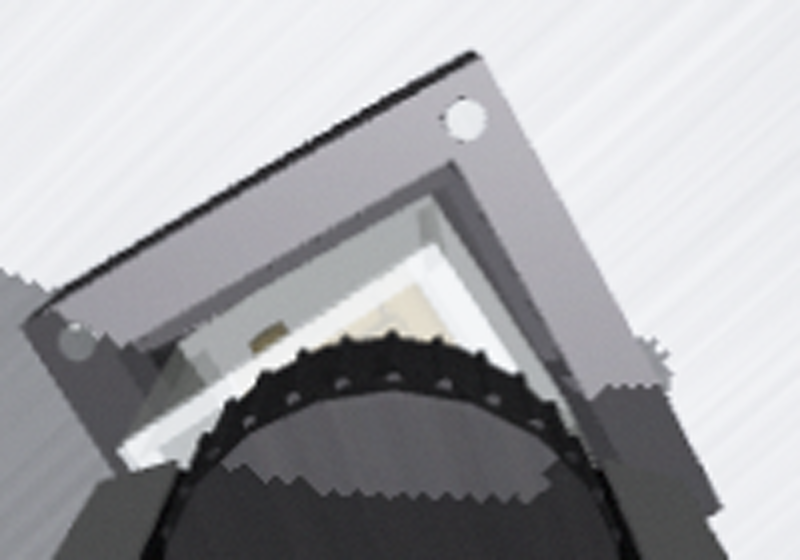

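View pics/s9z.png

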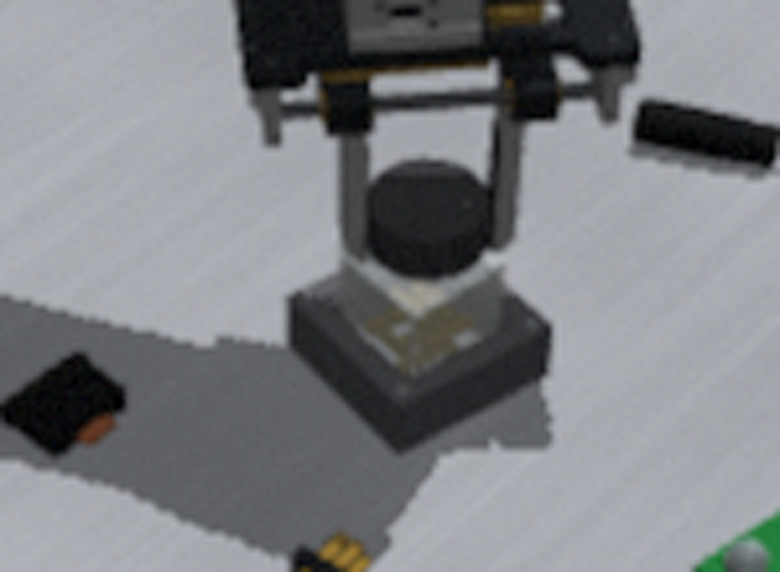

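Request:
{"fn": "drive_tool", "kwargs": {"motion": [[0,0,0,0.04,0,0,0],[0,0,0,0.1,0,0,0],[0,0,0,0.18,0,0,0],[0,0,0,0.28,0,0,0],[0,0,0,0.4,0,0,0],[0,0,0,0.52,0,0,0],[0,0,0,0.64,0,0,0],[0,0,0,0.76,0,0,0],[0,0,0,0.86,0,0,0],[0,0,0,0.93,0,0,0],[0,0,0,0.96,0,0,0],[0,0,0,0.96,0,0,0]]}}

```text
t: 11.27
tool_pos: [0.5414, 0.153, 0.1168]
ee_rot: [0.646, 0.289, -0.289, -0.646]
wrist_force: [0.7, -0.0, -0.6]
gripper_width: 0.64
```

```bash
python3 - <<'E'
from h import *
from cell import bot
for i in range(3):bot.read_camera("wrist")
s=bot.sense();print(s["t"],s["tool_pos"],abs(s["qvel"]).max(),s["wrist_force"],s["torque"],s["gripper_width"],R.from_quat(s["ee_rot"]).as_matrix().round(4))
snap(bot,"wrist","w10");crop("pics/w10.png",140,120,400,280,3,"pics/w10z.png")
snap(bot,"scene","s10");crop("pics/s10.png",220,90,370,200,5.2,"pics/s10z.png")
snap(bot,"top","t10")
E
```

```text
11.4167 [0.5412266  0.15287987 0.11640515] 0.001957632190278068 [-0.65913681 -0.01908404 -1.02659141] [-0.0808638  -0.00425016  0.04817603] 0.6405616126452758 [[ 6.668e-01 -3.000e-04 -7.452e-01]
 [ 7.452e-01 -2.000e-04  6.668e-01]
 [-4.000e-04 -1.000e+00  1.000e-04]]
```

View pics/w10z.png

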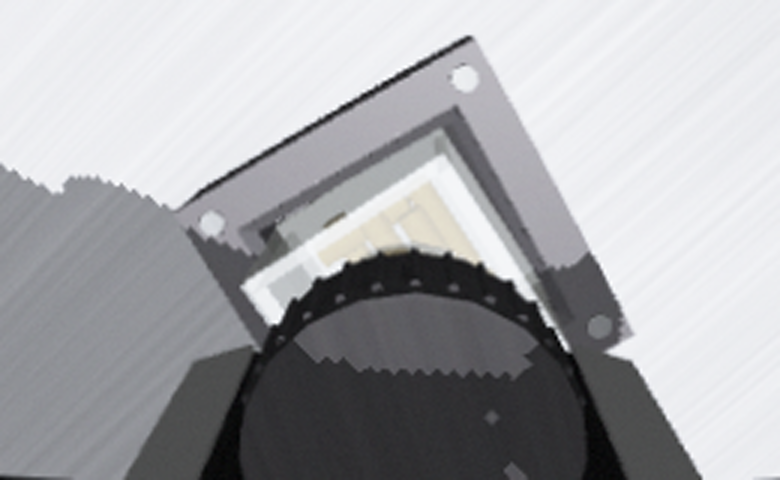

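View pics/s10z.png

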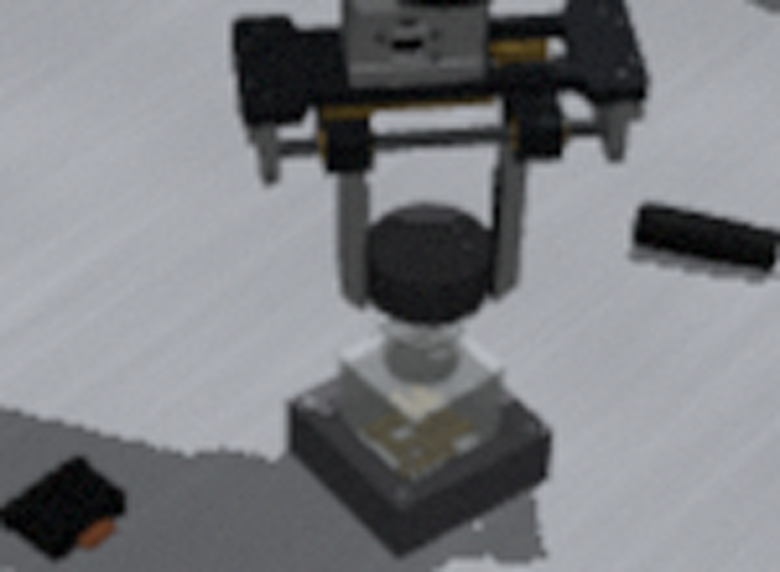

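View pics/t10.png

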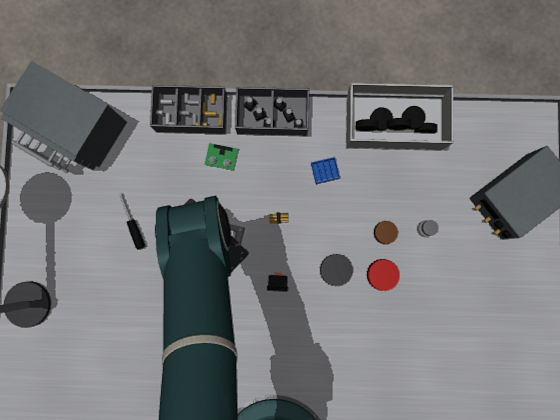

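```bash
python3 - <<'E'
from h import *
c=load("pics/s10.npz");u=np.array([220,90]);ctr=np.array([.5415,.1528])
th=np.linspace(0,2*np.pi,73);circ=np.c_[np.cos(th),np.sin(th)]
def show(n,P):p=(proj(c,P)-u+.5)*5.2-.5;print(n,p.min(0).round(),p.max(0).round())
for z in (.117,.1205,.124):show(f"cap low {z}",np.c_[ctr+.03*circ,np.full(73,z)])
show("cap top",np.c_[ctr+.03*circ,np.full(73,.1475)])
show("mouth",np.c_[ctr+.0195*circ,np.full(73,.101)])
a=np.radians(-11);ax=np.array([[np.cos(a),np.sin(a)],[-np.sin(a),np.cos(a)]])
for z in (.073,.08):show("shoulder",np.c_[ctr+np.array([[1,1],[1,-1],[-1,-1],[-1,1]])*.029@ax,np.full(4,z)])
a=np.radians(-12.3);ax=np.array([[np.cos(a),np.sin(a)],[-np.sin(a),np.cos(a)]])
show("block",np.c_[np.array([.5415,.152])+np.array([[1,1],[1,-1],[-1,-1],[-1,1]])*.048@ax,np.full(4,.035)])
E
python3 - <<'E'
import sys;sys.path.insert(0,'.')
from h import *
crop("pics/s10.png",275,120,335,180,10,"pics/s10zz.png")
E
```

```text
cap low 0.117 [364. 248.] [489. 331.]
cap low 0.1205 [364. 242.] [490. 326.]
cap low 0.124 [364. 237.] [490. 320.]
cap top [365. 199.] [493. 282.]
mouth [385. 287.] [466. 341.]
shoulder [341. 301.] [507. 414.]
shoulder [341. 291.] [508. 404.]
block [288. 323.] [555. 510.]
```

View pics/s10zz.png

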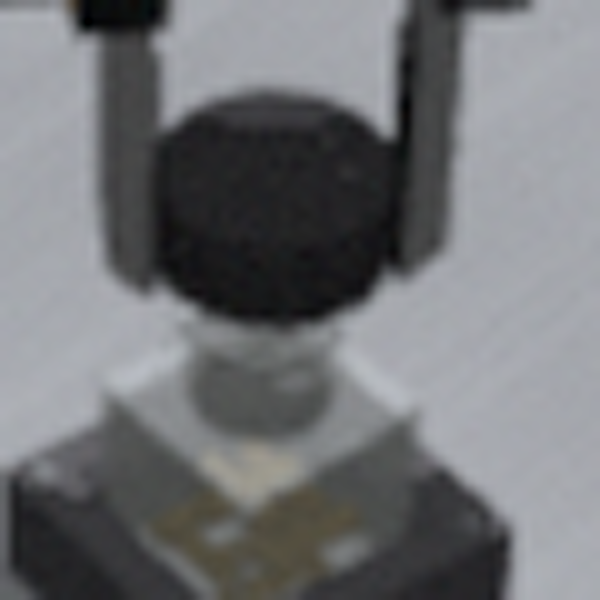

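```bash
python3 - <<'E'
from cell import bot
s=bot.sense();print(s["t"],s["tool_pos"],abs(s["qvel"]).max(),s["gripper_width"]);print(bot.sign_off())
E
```

```text
11.5667 [0.54124528 0.15286153 0.11641587] 0.0016378099462850489 0.6356147824232918
the job is handed in; nothing more can be done
None
```

I carried the jar upright by its cap to the block and seated it. I then turned the cap about 72° anticlockwise, lifted it straight up, and handed the job in at about 11.6 s.

**Seating:** The jar met the socket floor at the expected height (TCP 79 mm, upward force up about 10 N). The scene view agrees with a fully seated jar to within about 3 mm.

**Unscrewing:** The jar turned only about 2–3° within the socket clearance, so the cap turned about 69° relative to it. The upward force then rose by about 12 N and the turning moment fell to near zero, which fits the lugs letting go.

**Final state:** The cap is gripped at 50 N with a 60 mm opening, level and at rest. From the tool pose, its lower edge is about 19.5 mm above the mouth; the scene camera puts it between about 19.5 and 22 mm.

**Bystanders:** They appear unmoved in the final top view. The arm hides part of the area around the block.

**Disagreement:** The top and wrist cameras differed by 3–5 mm on positions. I used the wrist measurements, and the fit confirmed them.

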